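Push the stuck coffee pods home in their tube

TASK

The coffee pods in one of the clear tubes are stuck high up. Take the long slim push rod from its wooden dish, push those pods down the tube with the rod until they are fully home on the bottom, pressing firmly for a moment to be sure, then stand the rod upright in its dish again and let go of it.

Things in the scene. Friction and masses are not known exactly. Their poses are not given: they have to be found in the camera images.
- rod_handle (a point): Push rod, 150 mm long, 180 g, loose, upright on its foot in a dish: steel foot 36 mm across, 14 high; shaft 14 thick; round wooden handle 25 thick from 85 to 150 mm above the foot's underside. This point, where to grip: on the axis, 118 mm above the underside, 32 below the top. z is up. The stubby tamper (62 mm wide, 88 high) in a like dish is not it.
- stand_floor (a point): The push rod's dish: fixed round wooden dish, 82 mm across outside, 72 mm inside, rim 14 mm above the table. This point is the centre of its inner floor, 6 mm above the table; z is up.
- tube_mouth (a point): Tube with the stuck pods: fixed, upright, clear, aluminium collar at the rim, bore 58 mm, outside 68 mm, dark round base 92 mm across. This point: centre of its mouth, level with the rim, 120 mm above the table; z is up. Floor 108 mm below the rim. A like tube has its pods already on the bottom.
- pods (a joint): How far the stack of two brown, foil-topped pods (52 mm across, 48 high together, flat top) has slid down the tube, in m: 0 = its top 15 mm below the rim; 0.045 = on the bottom, top 60 mm below the rim. Starts at 0 to 0.02. Snug: stays where left, slides under about 5 N (a little more when fast), stops firmly on the bottom.
Things that resemble listed ones, but are neither listed nor needed, are in the scene too. Leave any turquoise look-alike of the part that bears stand_floor alone. What is shaped like the part that bears tube_mouth but blue is not meant.

How it is judged (in metres and radians):
On the way:
1. with the rod, the pods are pressed firmly on the bottom of the tube (within 3 mm, at least 6 N) (value of joint pods above 0.042 m and contact force between rod and pods above 6 N), for 0.02 s.
At the end, for the whole second after the job is handed in: The pods are on the bottom of the tube (within 3 mm) and the rod stands at rest on the floor of its dish, upright within 10 degrees, its handle within 25 mm of the dish's centre line (value of joint pods above 0.042 m and horizontal distance between rod_handle and stand_floor below 0.025 m and angle between rod_handle's own z axis and vertical below 0.17 rad and z of rod_handle in the frame of stand_floor between 0.112 and 0.124 m and linear speed of rod below 0.02 m/s); the robot touches nothing.
It fails at once if the pods are pushed with the fingers instead of the rod (contact force between the fingers and pods above 1 N).
It also fails if it takes over 48 s, if anything falls off the work surface, if the arm or the gripper's body presses on something with over 40 N, if the wrist force passes 120 N, or if a joint passes its speed limit or range.

ROBOT

A 6-joint arm with a two-finger parallel gripper is mounted at the origin on the work surface. World frame = base frame: x ahead of the robot, y to its left, z up, the work surface at z = 0. Lengths are in m, angles in degrees, forces in N, time in s.
With the tool pointing down it reaches from about 0.35 to 0.875 m from the base axis. Payload 4.2 kg.
Tool frame: the origin (TCP) lies at the centre of the arm's flange, where the gripper is bolted on; the fingertips stand 182 mm ahead of it and the grasp point (between the pads) lies 164 mm ahead of it (r.nose_length is the distance from the TCP to the fingertips, in m); z points along the fingers, y is the line along which they close (so a half turn about z gives the same grasp; the last joint's range is limited). The gripper opens to 87 mm and grips with 3 to 60 N. Pads are 19 mm wide; open, the fingers measure 117 mm over their backs; the gripper's body (75 mm by 190 mm) begins 51 mm behind the grasp point.
Start: joints at [-54.683, 22.042, 0.453, 0, -68.411, -14.817], TCP at [0.219, -0.585, 0.405] pointing down, gripper open.
Joint ranges: [-179.83, 179.83], [-69.29, 118.12], [-61.27, 80.66], [-181.25, 117.63], [-171.15, -9.14], [-177.46, 177.46]. Speed limits (degrees/s): [159.86, 159.86, 180, 180, 180, 180].

INTERFACE

Orientations are given as a 3x3 rotation matrix whose columns are the frame's x, y, z axes.
In Python, from station import r, vision gives the robot as it stands. The module is installed in compiled form; this text tells all that it offers.
- The arm moves only by the shell command python3 -m creep 'ROWS'. ROWS is JSON, a list of rows, each a list of 7 numbers: the opening, from -1 (shut) to 1 (fully open), then the shift along the tool's x, y, z in mm, then the turn, a rotation vector about the tool's x, y, z in degrees. A call has 1 to 8 rows; each row is the pose to reach, as a shift and turn from the pose commanded when the call began, along the tool's axes at that moment; what a row does not reach only later rows make up. A row lasts 1/12 s, in which the tool goes at most 41.7 mm and 7.16 degrees, less where a joint would pass 70% of its speed; a pose out of reach is approached as far as the arm can. A call with a gripper value outside its range is refused whole. The fingers move at their own pace and stop on an object; the grip force is fixed at half the most. Time passes only in rows, so rows that repeat a pose let the fingers close. It gives the time, the measured TCP pose, the force, the opening and the grip force at its end, in the units of the state.
- r.sense(): the state, without advancing time (a new reading comes with each control period).
- vision.capture(name): name is "side" or "top" or "wrist"; returns (picture, depth): 400x640x3 uint8, red, green, blue; 400x640 float32, m along the optical axis (not along the pixel's ray), 0 where there is no reading.
- vision.camera_model(name): a dict with "vertical_fov" (degrees; the focal length in pixels is half the picture's height over the tangent of half this angle, whatever the lens; pixels are square), "cx", "cy" (the principal point, pixels), "distortion" ([k1, k2, p1, p2, k3] as OpenCV has them; the pictures are not rectified), "extrinsics" (4x4, takes a point from camera to world coordinates); the wrist camera has in their place "mount" (4x4, takes a point from camera to tool coordinates, whose origin is the TCP and whose axes are the flange's). Camera axes: x right, y down, z forward; pixel columns grow to the right and rows downward; lengths in m; the calibration is good to about 2 mm. A picture is of the moment at which its call begins: read the wrist's pose just before it. camera_model takes no time and is no camera call.
- r.finish_job(): hands the job in; it is judged then, once.
Trained networks look in the newest picture that a camera, given by its name, has taken for a name from the list of things; names that differ only in an ending like _2 or _b are one class to them, and where a whole thing is asked for, a point or a joint stands for the part that bears it (a point fixed in the world has none). Each returns a list of dicts, best first, with "conf" (0 to 1); they miss things now and then, are a little off and sometimes report something else, mostly with a low value. They report only what shows in the picture. A call takes as long as a camera call. They do not tell look-alikes from the thing itself.
- vision.find_in(camera, thing): "uv" ([column, row] in pixels, amid what is visible of it).
- vision.cut_out(camera, thing): "region" (400x640 bool, what is visible of it) and "uv" ([column, row] in pixels, amid what is visible of it).
The state is a dict: "time_s": time; "joints": joint angles; "joint_velocities": joint speeds; "effort": joint torques, N m; "tcp_pos": TCP position; "ee_rot": TCP orientation; "wrist_force": force on the tool from outside, world axes, zero at the start; "moment": the same for the moment, N m; "gripper_width": opening from 0.0 (shut) to 1.0 (fully open); "gripper_force": force on a finger pad.
Only numpy, scipy, OpenCV 4.12 (cv2) and the standard library are available. Lean on these libraries where they do the work, as an engineer would, in place of code of your own. Each camera call takes 0.05 s, during which the arm holds its last target. There are 200 camera calls.

## Working session

There is one attempt and no reset: what is moved stays moved. The work goes in short steps, Python scripts to look and compute and a shell command to move; the robot and the scene stay as the last step left them, time stands still between calls to the robot, and variables do not carry over. Pictures are saved under pics/ and viewed, at most 10 in all, crops included, and the job is handed in when it is done.

```bash
mkdir -p pics; cat > h.py <<'E'
import numpy as np, cv2
from station import r, vision
def K(n):
    m=vision.camera_model(n); f=200/np.tan(np.radians(m['vertical_fov']/2))
    return m,np.array([[f,0,m['cx']],[0,f,m['cy']],[0,0,1]]),np.array(m['distortion'],float)
def ext(n,s=None):
    m=vision.camera_model(n)
    if n!='wrist': return np.array(m['extrinsics'])
    s=s or r.sense(); T=np.eye(4); T[:3,:3]=s['ee_rot']; T[:3,3]=s['tcp_pos']
    return T@np.array(m['mount'])
def ray(n,uv,T):
    m,k,d=K(n); p=cv2.undistortPoints(np.array([[uv]],float),k,d)[0,0]
    return T[:3,3],T[:3,:3]@np.array([p[0],p[1],1])
def at_z(n,uv,z,T):
    o,v=ray(n,uv,T); return o+v*(z-o[2])/v[2]
def at_d(n,uv,d,T):
    o,v=ray(n,uv,T); return o+v*d
def save(p,name): cv2.imwrite('pics/'+name,p[:,:,::-1])
E
python3 - <<'E'
from h import *
s=r.sense();print(s['time_s'],s['tcp_pos'],np.round(s['ee_rot'],3).tolist(),s['gripper_width'])
P=[]
for n in ['top','side']:
    p,d=vision.capture(n);np.save(n+'_d',d);np.save(n+'_p',p);P.append(p);T=ext(n)
    print(n,T[:3,3],T[:3,2])
    for t in ['rod_handle','stand_floor','tube_mouth','pods']:
        for q in vision.find_in(n,t):
            u=q['uv'];dd=d[int(u[1]),int(u[0])]
            print(t,np.round(u),round(q['conf'],2),np.round(at_d(n,u,dd,T),3) if dd>0 else None)
    save(p,n+'1.png')
E
```

```text
0.0 [ 0.2188306  -0.58521994  0.40363131] [[-0.937, -0.35, -0.001], [-0.35, 0.937, 0.002], [0.0, 0.002, -1.0]] 0.9997322305024581
top [ 0.46776797 -0.00873213  0.84642127] [ 0.08892026  0.00325519 -0.99603343]
rod_handle [353. 232.] 0.72 [ 0.478 -0.051  0.149]
stand_floor [361. 221.] 0.83 [ 0.503 -0.077  0.006]
tube_mouth [290. 183.] 0.78 [0.572 0.068 0.096]
tube_mouth [222. 132.] 0.72 [0.671 0.202 0.104]
pods [217. 126.] 0.9 [0.682 0.212 0.107]
pods [285. 179.] 0.79 [0.58  0.077 0.098]
side [0.45946042 0.48437321 0.61794767] [ 0.12819722 -0.67611083 -0.72556159]
rod_handle [360. 184.] 0.84 [ 0.483 -0.05   0.102]
stand_floor [393. 165.] 0.93 [ 0.414 -0.234  0.005]
stand_floor [350. 210.] 0.83 [ 0.502 -0.061  0.006]
tube_mouth [223. 296.] 0.89 [0.665 0.238 0.106]
tube_mouth [298. 243.] 0.85 [0.576 0.108 0.093]
pods [299. 223.] 0.83 [0.585 0.065 0.095]
pods [214. 276.] 0.8 [0.693 0.207 0.106]
```

View pics/top1.png

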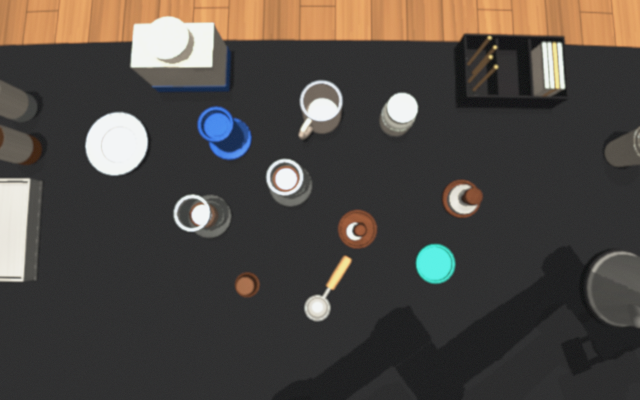

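View pics/side1.png

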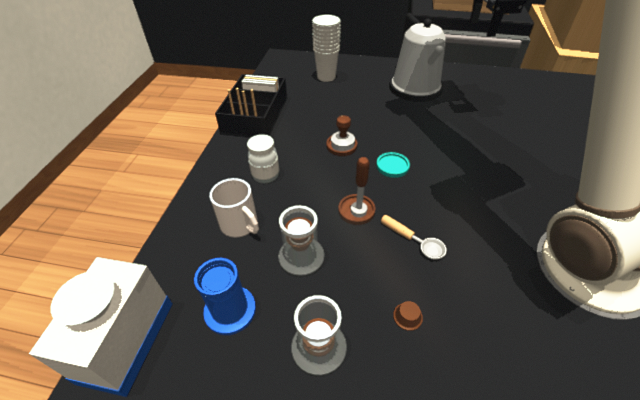

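Top view: the rod stands in a brown dish at (357,229). The candidates and look-alikes are:
- **Rod:** the stubby tamper at (463,197) is not it.
- **Dish:** the tamper's dish and the turquoise one at (435,263) are not it.
- **Tubes:** clear A at (286,180), clear B at (192,213), and a blue one at (215,125) that is out.

In the side view, A's pods look high (299,232) and B's look low (318,335). One close crop should confirm that.

```bash
python3 - <<'E'
from h import *
p=np.load('side_p.npy');q=np.load('top_p.npy')
a=cv2.resize(p[145:385,255:415],None,fx=2.4,fy=2.4,interpolation=cv2.INTER_CUBIC)
b=cv2.resize(q[150:260,165:385],None,fx=1.8,fy=1.8,interpolation=cv2.INTER_CUBIC)
b=cv2.copyMakeBorder(b,0,a.shape[0]-b.shape[0],0,0,0); print(a.shape,b.shape)
save(np.hstack([a,b]),'crop.png')
for n,t,uv,z in [('top','A rim',(286,176),.12),('side','A rim',(299,222),.12),('top','B rim',(192,213),.12),('side','B rim',(318,317),.12),
 ('top','dish',(357,229),.014),('side','dish',(357,208),.014),('top','rodtop',(361,230),.15),('side','rodtop',(363,160),.15),('top','Abase',(291,187),.006),('side','Abase',(301,254),.006)]:
    print(n,t,np.round(at_z(n,uv,z,ext(n)),4))
E
```

```text
(576, 384, 3) (576, 396, 3)
top A rim [0.5823 0.0728 0.12  ]
side A rim [0.5793 0.083  0.12  ]
top B rim [0.5114 0.2485 0.12  ]
side B rim [0.513  0.2521 0.12  ]
top dish [ 0.4861 -0.0682  0.014 ]
side dish [ 0.4868 -0.0639  0.014 ]
top rodtop [ 0.4814 -0.0656  0.15  ]
side rodtop [ 0.4835 -0.0684  0.15  ]
top Abase [0.5762 0.0743 0.006 ]
side Abase [0.5842 0.0725 0.006 ]
```

View pics/crop.png

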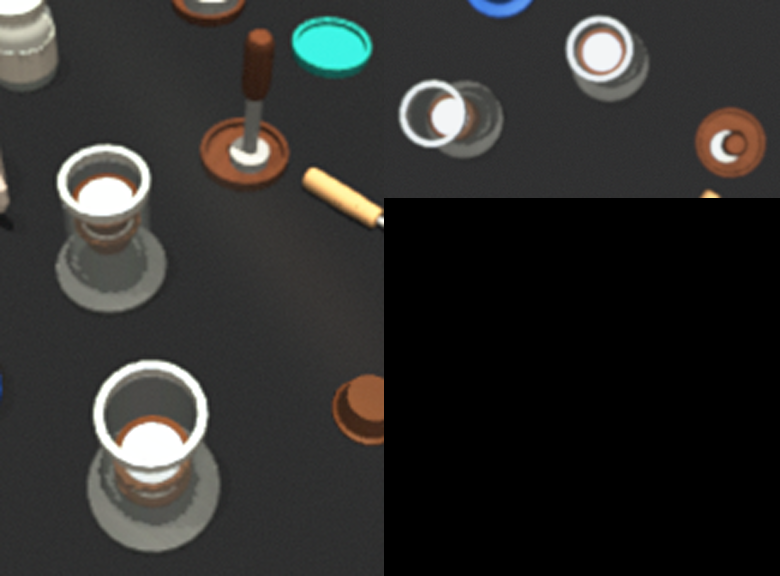

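The crop confirms tube A: its pods sit just under the rim, while B's sit low. The slim rod is the one with the tall handle. Next I'll check obstacle heights along the path and work out the shift.

```bash
python3 - <<'E'
from h import *
for n in ['top','side']:
    d=np.load(n+'_d.npy');m,k,D=K(n);T=ext(n)
    v,u=np.mgrid[0:400:3,0:640:3];dd=d[v,u].ravel();uv=np.stack([u.ravel(),v.ravel()],1).astype(float)
    q=cv2.undistortPoints(uv[:,None],k,D)[:,0];P=(T[:3,:3]@(np.c_[q,np.ones(len(q))]*dd[:,None]).T).T+T[:3,3]
    ok=(dd>0)&(P[:,2]>.1)&(P[:,0]>.15)&(P[:,0]<.75)&(P[:,1]>-.8)&(P[:,1]<.2)
    for g in np.unique(np.round(P[ok,:2]/.08),axis=0):
        s=ok&(np.round(P[:,:2]/.08)==g).all(1)
        print(n,np.round(g*.08,2),P[s,2].max().round(3),s.sum())
s=r.sense();R=np.array(s['ee_rot'])
for t in [(.482,-.067),(.58,.075)]: print(R.T@(np.array([*t,s['tcp_pos'][2]])-s['tcp_pos'])*1000)
E
```

```text
top [ 0.32 -0.56] 0.179 54
top [ 0.4  -0.64] 0.117 6
top [ 0.4  -0.56] 0.143 55
top [ 0.48 -0.08] 0.156 17
top [0.56 0.08] 0.122 29
top [ 0.64 -0.64] 0.116 17
top [0.64 0.08] 0.121 11
top [0.64 0.16] 0.121 13
top [ 0.72 -0.64] 0.106 3
top [ 0.72 -0.16] 0.102 28
top [0.72 0.16] 0.122 16
side [ 0.16 -0.56] 0.278 9
side [ 0.16 -0.48] 0.325 30
side [ 0.16 -0.08] 0.449 1
side [0.16 0.  ] 0.481 653
side [0.16 0.08] 0.351 181
side [ 0.24 -0.64] 0.28 24
side [ 0.24 -0.56] 0.313 20
side [ 0.24 -0.48] 0.326 26
side [ 0.24 -0.08] 0.467 3
side [ 0.24 -0.  ] 0.476 29
side [ 0.32 -0.64] 0.214 31
side [ 0.32 -0.56] 0.187 57
side [ 0.4  -0.72] 0.19 16
side [ 0.4  -0.64] 0.218 48
side [ 0.4  -0.56] 0.187 59
side [ 0.48 -0.08] 0.157 34
side [0.56 0.08] 0.122 56
side [ 0.64 -0.72] 0.191 3
side [ 0.64 -0.64] 0.191 81
side [0.64 0.08] 0.122 19
side [0.64 0.16] 0.122 15
side [ 0.72 -0.64] 0.191 15
side [ 0.72 -0.16] 0.102 7
side [0.72 0.16] 0.121 35
[-4.27964382e+02  3.93412527e+02  3.04882404e-02]
[-5.69488357e+02  4.92098718e+02  3.86212417e-02]
```

```bash
python3 -m creep '[[1,0,0,-40,0,0,0],[1,-30,28,-40,0,0,0],[1,-60,55,-40,0,0,0],[1,-90,83,-40,0,0,0],[1,-120,110,-40,0,0,0],[1,-150,138,-40,0,0,0],[1,-180,165,-40,0,0,0],[1,-210,193,-40,0,0,0]]'; python3 -m creep '[[1,-30,28,0,0,0,0],[1,-60,55,0,0,0,0],[1,-90,83,0,0,0,0],[1,-120,110,0,0,0,0],[1,-150,138,0,0,0,0],[1,-180,165,0,0,0,0],[1,-198,183,0,0,0,0],[1,-198,183,0,0,0,0]]'
cat > w.py <<'E'
from h import *
import sys
s=r.sense();p,d=vision.capture('wrist');T=ext('wrist',s);save(p,sys.argv[1]);np.save('w_p',p);np.save('w_d',d);np.save('w_T',T)
print(s['time_s'],s['tcp_pos'],s['gripper_width'],'cam',T[:3,3],T[:3,2])
for t,z in [('rod_handle',.13),('stand_floor',.006),('tube_mouth',.12)]:
    for q in vision.find_in('wrist',t): print(t,np.round(q['uv']),round(q['conf'],2),np.round(at_z('wrist',q['uv'],z,T),4))
E
python3 w.py w1.png
```

```text
time_s: 1.17
tcp_pos: [0.3483, -0.3293, 0.4451]
ee_rot: [[-0.937, -0.35, 0.001], [-0.35, 0.937, -0.0], [-0.001, -0.001, -1.0]]
wrist_force: [1.5, -0.8, 0.4]
gripper_width: 1.001
gripper_force: 0.0
time_s: 1.83
tcp_pos: [0.4711, -0.0869, 0.4448]
ee_rot: [[-0.935, -0.355, 0.001], [-0.355, 0.935, 0.001], [-0.001, 0.0, -1.0]]
wrist_force: [-0.3, 0.3, -0.1]
gripper_width: 0.998
gripper_force: 0.0
1.8333 [ 0.47107173 -0.08689643  0.44479991] 0.9977786478918255 cam [ 0.39468579 -0.11588701  0.42609973] [ 0.27949026  0.10684334 -0.95418536]
rod_handle [345. 195.] 0.65 [ 0.4734 -0.0676  0.13  ]
stand_floor [324. 171.] 0.93 [ 0.4872 -0.0828  0.006 ]
stand_floor [220.  67.] 0.6 [ 0.416  -0.2353  0.006 ]
tube_mouth [408. 318.] 0.89 [0.5758 0.0434 0.12  ]
```

View pics/w1.png

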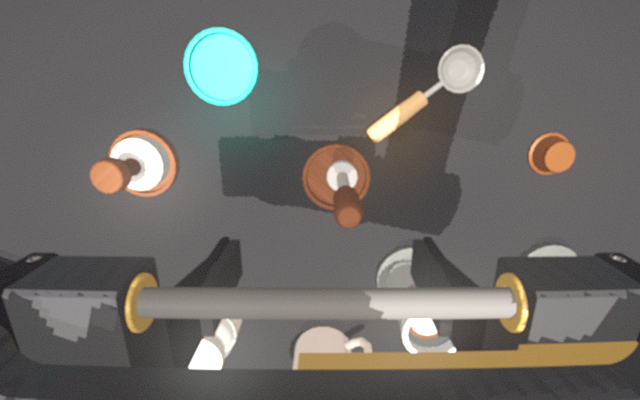

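The wrist view shows the rod in its dish, with the dish rim centre at (336,177), the foot at (342,176) and the handle top at about (349,214). Tube A is partly behind the finger at (425,330).

```bash
python3 - <<'E'
from h import *
T=np.load('w_T.npy');s=r.sense()
for uv,z in [((336,177),.014),((342,176),.02),((349,214),.156),((345,196),.124)]: print(uv,np.round(at_z('wrist',uv,z,T),4))
print(s['joints'])
p=np.load('w_p.npy');d=np.load('w_d.npy')
# handle-top points
v,u=np.mgrid[185:230,325:370];P=np.array([at_d('wrist',(a,b),d[b,a],T) for a,b in zip(u.ravel(),v.ravel())])
ok=P[:,2]>.15;print(ok.sum(),P[ok].mean(0),P[ok].min(0),P[ok].max(0))
ok=(P[:,2]>.1);print(ok.sum(),P[ok].mean(0),P[ok].min(0),P[ok].max(0))
E
```

```text
(336, 177) [ 0.4869 -0.0676  0.014 ]
(342, 176) [ 0.4818 -0.0621  0.02  ]
(349, 214) [ 0.4803 -0.0631  0.156 ]
(345, 196) [ 0.4757 -0.0666  0.124 ]
[ 8.58698068e+00  5.82868492e+00 -1.55221223e+01  6.09958591e-03
 -6.86656323e+01 -7.81187230e+01]
619 [ 0.47945219 -0.06455873  0.15971013] [ 0.39468579 -0.11588701  0.15006575] [ 0.49368499 -0.05102515  0.42609973]
1046 [ 0.4775074  -0.06578773  0.14715683] [ 0.39468579 -0.11588701  0.10036918] [ 0.49441197 -0.05055309  0.42609973]
```

```bash
python3 -m creep '[[1,-17,18,0,0,0,0],[1,-17,18,30,0,0,0],[1,-17,18,65,0,0,0],[1,-17,18,100,0,0,0],[1,-17,18,130,0,0,0],[1,-17,18,157,0,0,0],[1,-17,18,157,0,0,0],[1,-17,18,157,0,0,0]]'; python3 -m creep '[[-1,0,0,0,0,0,0],[-1,0,0,0,0,0,0],[-1,0,0,0,0,0,0],[-1,0,0,0,0,0,0],[-1,0,0,0,0,0,0],[-1,0,0,0,0,0,0],[-1,0,0,0,0,0,0],[-1,0,0,0,0,0,0]]'
```

```text
time_s: 2.7
tcp_pos: [0.4787, -0.0686, 0.2874]
ee_rot: [[-0.937, -0.349, -0.003], [-0.349, 0.937, -0.001], [0.003, 0.0, -1.0]]
wrist_force: [-0.3, 0.1, 0.9]
gripper_width: 1.004
gripper_force: 0.0
time_s: 3.37
tcp_pos: [0.479, -0.0675, 0.2878]
ee_rot: [[-0.937, -0.35, 0.0], [-0.35, 0.937, 0.0], [-0.0, -0.0, -1.0]]
wrist_force: [-0.0, 0.3, -0.1]
gripper_width: 0.481
gripper_force: 0.0
```

```bash
python3 -m creep '[[-1,0,0,0,0,0,0],[-1,0,0,0,0,0,0],[-1,0,0,0,0,0,0],[-1,0,0,0,0,0,0],[-1,0,0,0,0,0,0],[-1,0,0,0,0,0,0],[-1,0,0,0,0,0,0],[-1,0,0,0,0,0,0]]'; python3 -m creep '[[-1,0,0,-10,0,0,0],[-1,0,0,-25,0,0,0],[-1,0,0,-50,0,0,0],[-1,0,0,-75,0,0,0],[-1,0,0,-100,0,0,0],[-1,0,0,-130,0,0,0],[-1,0,0,-155,0,0,0],[-1,0,0,-155,0,0,0]]'; python3 w.py w2.png
```

```text
time_s: 4.03
tcp_pos: [0.4789, -0.0675, 0.2875]
ee_rot: [[-0.937, -0.35, -0.001], [-0.35, 0.937, -0.0], [0.001, 0.0, -1.0]]
wrist_force: [0.2, -0.3, -2.5]
gripper_width: 0.276
gripper_force: 30.0
time_s: 4.7
tcp_pos: [0.4798, -0.0677, 0.4484]
ee_rot: [[-0.936, -0.351, 0.011], [-0.351, 0.936, -0.0], [-0.011, -0.004, -1.0]]
wrist_force: [0.6, 0.8, -2.0]
gripper_width: 0.279
gripper_force: 30.0
4.7 [ 0.47982116 -0.06766136  0.44841373] 0.27932228547529125 cam [ 0.40351331 -0.09634148  0.42896801] [ 0.28946412  0.10499367 -0.95141308]
rod_handle [327. 258.] 0.73 [ 0.5503 -0.0415  0.13  ]
stand_floor [208.  48.] 0.88 [ 0.4137 -0.2362  0.006 ]
stand_floor [325. 160.] 0.7 [ 0.4869 -0.0678  0.006 ]
tube_mouth [400. 245.] 0.91 [0.5175 0.022  0.12  ]
tube_mouth [330. 260.] 0.24 [ 0.556  -0.0366  0.12  ]
```

View pics/w2.png

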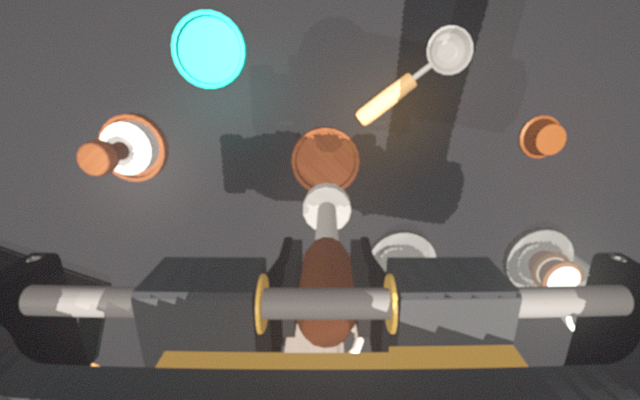

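The rod is held and hangs straight. Its foot is at (327,207) and the empty dish is at (325,160). Next I'll refine the centre of tube A from the rim depth points and check the rod's tilt.

```bash
python3 - <<'E'
from h import *
T=np.load('w_T.npy')
print('foot',at_z('wrist',(327,206),.18,T),'dish',at_z('wrist',(325,159),.014,T))
s=r.sense();R=np.array(s['ee_rot']);print(s['tcp_pos'],R[:,2],s['tcp_pos']+R[:,2]*.164)
for n,(x0,x1,y0,y1) in dict(top=(260,320,150,212),side=(270,330,195,280)).items():
    d=np.load(n+'_d.npy');p=np.load(n+'_p.npy')[y0:y1,x0:x1].astype(int)
    m=(p.min(2)>150).astype(np.uint8)
    v,u=np.nonzero(m);P=np.array([at_d(n,(a+x0,b+y0),d[b+y0,a+x0],ext(n)) for a,b in zip(u,v)])
    ok=(P[:,2]>.114)&(P[:,2]<.128)&(np.hypot(P[:,0]-.58,P[:,1]-.076)<.05)
    Q=P[ok];A=np.c_[2*Q[:,:2],np.ones(len(Q))];c=np.linalg.lstsq(A,(Q[:,:2]**2).sum(1),rcond=None)[0]
    print(n,ok.sum(),c[:2],np.sqrt(c[2]+c[0]**2+c[1]**2),Q.min(0),Q.max(0))
for uv,z in [((285,177.5),.12)]: print(at_z('top',uv,z,ext('top')))
print(at_z('side',(298.5,220.8),.12,ext('side')),at_z('side',(301.7,255),.006,ext('side')),at_z('top',(291.4,185.5),.006,ext('top')))
E
```

```text
foot [ 0.48521998 -0.06580263  0.18      ] dish [ 0.48476653 -0.06865298  0.014     ]
[ 0.47844623 -0.06750896  0.44119877] [-3.27533324e-03  2.43622195e-04 -9.99994606e-01] [ 0.47790908 -0.06746901  0.27719966]
top 279 [0.58080971 0.07587028] 0.0308897350624536 [0.54823376 0.04438689 0.11400343] [0.61466594 0.10889694 0.12293628]
side 297 [0.5829417  0.07716965] 0.03101035657072478 [0.55060796 0.04122396 0.11445237] [0.61548487 0.11059791 0.12335426]
[0.57942059 0.0746217  0.12      ]
[0.58081597 0.0804018  0.12      ] [0.58224176 0.07459364 0.006     ] [0.57949132 0.07350182 0.006     ]
```

```bash
python3 -m creep '[[-1,-15,10,0,0,0,0],[-1,-40,27,0,0,0,0],[-1,-70,48,0,0,0,0],[-1,-100,69,0,0,0,0],[-1,-125,86,0,0,0,0],[-1,-143,98,0,0,0,0],[-1,-143,98,0,0,0,0],[-1,-143,98,0,0,0,0]]';python3 -m creep '[[-1,0,0,0,0,0,0],[-1,0,0,0,0,0,0]]'; python3 - <<'E'
from h import *
s=r.sense();print(s['tcp_pos'])
a,d=vision.capture('side');b,_=vision.capture('wrist');np.save('w_T',ext('wrist',s))
a=cv2.resize(a[150:300,220:380],None,fx=3,fy=3);b=b[100:400,200:500]
b=cv2.copyMakeBorder(b,0,150,0,0,0);save(np.hstack([a,b]),'s2.png');print(a.shape,b.shape)
E
```

```text
time_s: 5.57
tcp_pos: [0.579, 0.0754, 0.4399]
ee_rot: [[-0.936, -0.351, -0.005], [-0.351, 0.936, -0.002], [0.005, 0.0, -1.0]]
wrist_force: [-0.3, 0.0, -2.3]
gripper_width: 0.281
gripper_force: 30.0
time_s: 5.73
tcp_pos: [0.5781, 0.0737, 0.442]
ee_rot: [[-0.937, -0.35, -0.002], [-0.35, 0.937, -0.001], [0.002, 0.0, -1.0]]
wrist_force: [-0.0, 0.3, -2.6]
gripper_width: 0.281
gripper_force: 30.0
[0.57813096 0.07365817 0.44199739]
(450, 480, 3) (450, 300, 3)
```

View pics/s2.png

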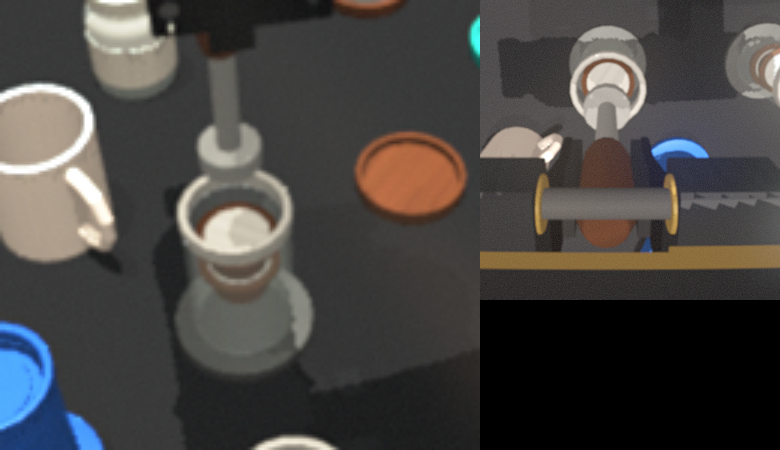

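The rod's foot is just above the mouth of tube A, at crop (607,105) against the rim centre at (609,89) in the wrist part. I'll compare the two numerically.

```bash
python3 - <<'E'
from h import *
T=np.load('w_T.npy')
print('w foot top',at_z('wrist',(327,204),.173,T),'rim',at_z('wrist',(329,189),.12,T))
e=ext('side');print('s foot',at_z('side',(220+229.5/3,150+162/3),.160,e),'rim',at_z('side',(220+235/3,150+212/3),.12,e))
E
```

```text
w foot top [0.57868928 0.07488685 0.173     ] rim [0.58113404 0.07790951 0.12      ]
s foot [0.58274239 0.07698171 0.16      ] rim [0.58117687 0.08015063 0.12      ]
```

```bash
python3 -m creep '[[-1,-2,2,5,0,0,0],[-1,-2,2,15,0,0,0],[-1,-2,2,30,0,0,0],[-1,-2,2,45,0,0,0],[-1,-2,2,55,0,0,0],[-1,-2,2,64,0,0,0],[-1,-2,2,72,0,0,0],[-1,-2,2,80,0,0,0]]';python3 -m creep '[[-1,0,0,4,0,0,0],[-1,0,0,8,0,0,0],[-1,0,0,11,0,0,0],[-1,0,0,14,0,0,0],[-1,0,0,16,0,0,0],[-1,0,0,18,0,0,0],[-1,0,0,18,0,0,0]]'
```

```text
time_s: 6.5
tcp_pos: [0.5797, 0.0769, 0.3632]
ee_rot: [[-0.937, -0.351, 0.0], [-0.351, 0.937, -0.001], [0.0, -0.001, -1.0]]
wrist_force: [-2.4, 0.0, 3.9]
gripper_width: 0.278
gripper_force: 30.0
time_s: 7.08
tcp_pos: [0.5798, 0.0769, 0.3443]
ee_rot: [[-0.937, -0.35, -0.0], [-0.35, 0.937, 0.0], [0.0, 0.0, -1.0]]
wrist_force: [-0.6, -0.7, -0.8]
gripper_width: 0.282
gripper_force: 30.0
```

```bash
python3 -m creep '[[-1,0,0,2,0,0,0],[-1,0,0,4,0,0,0],[-1,0,0,4,0,0,0]]';python3 -m creep '[[-1,0,0,2,0,0,0],[-1,0,0,3,0,0,0],[-1,0,0,3,0,0,0]]'
```

```text
time_s: 7.33
tcp_pos: [0.5801, 0.0771, 0.3414]
ee_rot: [[-0.937, -0.351, 0.001], [-0.351, 0.937, 0.0], [-0.001, -0.0, -1.0]]
wrist_force: [-1.0, -1.1, 3.7]
gripper_width: 0.281
gripper_force: 30.0
time_s: 7.58
tcp_pos: [0.5804, 0.0773, 0.3412]
ee_rot: [[-0.936, -0.352, 0.005], [-0.352, 0.936, 0.0], [-0.005, -0.001, -1.0]]
wrist_force: [-4.5, -0.1, 14.8]
gripper_width: 0.279
gripper_force: 30.0
```

```bash
python3 -m creep '[[-1,0,0,2,0,0,0],[-1,0,0,2,0,0,0],[-1,0,0,2,0,0,0],[-1,0,0,2,0,0,0]]';python3 -m creep '[[-1,0,0,-10,0,0,0],[-1,0,0,-30,0,0,0],[-1,0,0,-55,0,0,0],[-1,0,0,-80,0,0,0],[-1,0,0,-105,0,0,0],[-1,0,0,-110,0,0,0],[-1,0,0,-110,0,0,0],[-1,0,0,-110,0,0,0]]'; python3 - <<'E'
from h import *
s=r.sense();print(s['tcp_pos'])
a,d=vision.capture('side');b,_=vision.capture('wrist');np.save('w_T',ext('wrist',s))
a=cv2.resize(a[150:300,220:380],None,fx=3,fy=3);b=b[100:400,200:500]
b=cv2.copyMakeBorder(b,0,150,0,0,0);save(np.hstack([a,b]),'s3.png')
E
```

```text
time_s: 7.92
tcp_pos: [0.5809, 0.0775, 0.341]
ee_rot: [[-0.936, -0.352, 0.009], [-0.352, 0.936, 0.001], [-0.009, -0.002, -1.0]]
wrist_force: [-5.6, 0.0, 18.9]
gripper_width: 0.273
gripper_force: 30.0
time_s: 8.58
tcp_pos: [0.5796, 0.077, 0.444]
ee_rot: [[-0.937, -0.35, -0.002], [-0.35, 0.937, 0.001], [0.002, 0.001, -1.0]]
wrist_force: [-0.1, -0.2, -2.9]
gripper_width: 0.282
gripper_force: 30.0
[0.5795845  0.07703959 0.44403907]
```

View pics/s3.png

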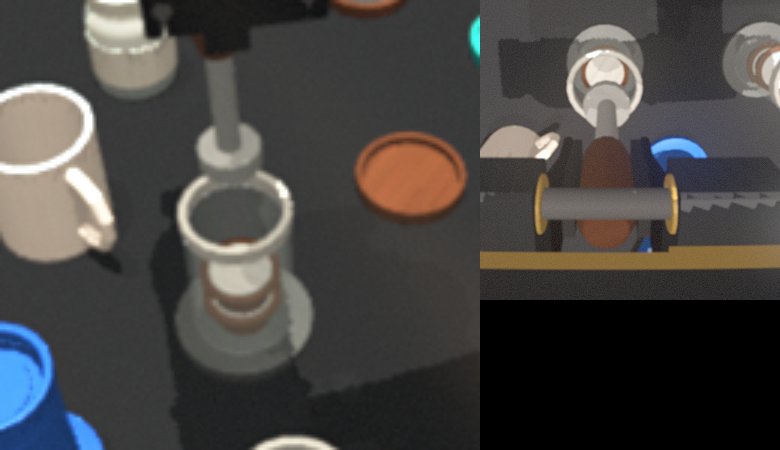

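The pods are now low, with their top at crop (240,270), the same as in tube B. The rod is still straight in the grip. I'll take it back to the dish.

```bash
python3 -m creep '[[-1,15,-11,0,0,0,0],[-1,40,-29,0,0,0,0],[-1,70,-51,0,0,0,0],[-1,100,-73,0,0,0,0],[-1,125,-92,0,0,0,0],[-1,140,-103,0,0,0,0],[-1,140,-103,0,0,0,0],[-1,140,-103,0,0,0,0]]';python3 -m creep '[[-1,0,0,10,0,0,0],[-1,0,0,35,0,0,0],[-1,0,0,65,0,0,0],[-1,0,0,95,0,0,0],[-1,0,0,120,0,0,0],[-1,0,0,138,0,0,0],[-1,0,0,148,0,0,0],[-1,0,0,148,0,0,0]]'; python3 -m creep '[[-1,0,0,2,0,0,0],[-1,0,0,4,0,0,0],[-1,0,0,6,0,0,0],[-1,0,0,6,0,0,0]]'
```

```text
time_s: 9.35
tcp_pos: [0.4842, -0.0693, 0.4447]
ee_rot: [[-0.937, -0.349, -0.002], [-0.349, 0.937, 0.0], [0.002, 0.001, -1.0]]
wrist_force: [0.4, 0.6, -1.1]
gripper_width: 0.272
gripper_force: 30.0
time_s: 10.02
tcp_pos: [0.4842, -0.0678, 0.2938]
ee_rot: [[-0.936, -0.351, -0.008], [-0.351, 0.936, -0.001], [0.008, 0.002, -1.0]]
wrist_force: [-1.0, -0.4, -1.7]
gripper_width: 0.278
gripper_force: 30.0
time_s: 10.35
tcp_pos: [0.4848, -0.0684, 0.292]
ee_rot: [[-0.937, -0.35, 0.001], [-0.35, 0.937, 0.0], [-0.001, -0.0, -1.0]]
wrist_force: [0.7, 0.3, -2.1]
gripper_width: 0.28
gripper_force: 30.0
```

```bash
python3 -m creep '[[-1,0,0,2,0,0,0],[-1,0,0,3,0,0,0],[-1,0,0,3,0,0,0]]'; python3 -m creep '[[-1,0,0,1,0,0,0],[-1,0,0,2,0,0,0],[-1,0,0,2,0,0,0]]'
```

```text
time_s: 10.6
tcp_pos: [0.4846, -0.0686, 0.2888]
ee_rot: [[-0.937, -0.35, 0.0], [-0.35, 0.937, 0.0], [-0.0, 0.0, -1.0]]
wrist_force: [-0.7, -0.2, -1.8]
gripper_width: 0.273
gripper_force: 30.0
time_s: 10.85
tcp_pos: [0.4849, -0.0686, 0.2874]
ee_rot: [[-0.937, -0.35, 0.001], [-0.35, 0.937, -0.0], [-0.001, -0.0, -1.0]]
wrist_force: [-1.1, 1.0, 3.2]
gripper_width: 0.281
gripper_force: 30.0
```

Contact with the dish floor. I'll release gradually, let it settle, then go up.

```bash
python3 -m creep '[[-0.3,0,0,0,0,0,0],[-0.2,0,0,0,0,0,0],[0,0,0,0,0,0,0],[0.2,0,0,0,0,0,0],[0.4,0,0,0,0,0,0],[0.6,0,0,0,0,0,0],[0.8,0,0,0,0,0,0],[1,0,0,0,0,0,0]]'; python3 -m creep '[[1,0,0,0,0,0,0],[1,0,0,0,0,0,0],[1,0,0,0,0,0,0],[1,0,0,0,0,0,0],[1,0,0,0,0,0,0],[1,0,0,0,0,0,0],[1,0,0,0,0,0,0],[1,0,0,0,0,0,0]]'; python3 -m creep '[[1,0,0,-10,0,0,0],[1,0,0,-30,0,0,0],[1,0,0,-60,0,0,0],[1,0,0,-95,0,0,0],[1,0,0,-130,0,0,0],[1,0,0,-155,0,0,0],[1,0,0,-155,0,0,0],[1,0,0,-155,0,0,0]]'; python3 w.py w4.png
```

```text
time_s: 11.52
tcp_pos: [0.4848, -0.0686, 0.2867]
ee_rot: [[-0.937, -0.35, -0.0], [-0.35, 0.937, -0.0], [0.0, -0.0, -1.0]]
wrist_force: [0.9, 0.4, -0.3]
gripper_width: 0.773
gripper_force: 0.0
time_s: 12.18
tcp_pos: [0.4847, -0.0686, 0.2868]
ee_rot: [[-0.937, -0.35, -0.0], [-0.35, 0.937, 0.0], [0.0, 0.0, -1.0]]
wrist_force: [0.1, -0.2, 0.3]
gripper_width: 1.003
gripper_force: 0.0
time_s: 12.85
tcp_pos: [0.4846, -0.0685, 0.4432]
ee_rot: [[-0.937, -0.35, 0.004], [-0.35, 0.937, 0.001], [-0.004, -0.0, -1.0]]
wrist_force: [-0.1, -0.4, -0.8]
gripper_width: 1.003
gripper_force: 0.0
12.85 [ 0.48460792 -0.06853743  0.44324388] 1.002656668702316 cam [ 0.40811753 -0.09711586  0.42433828] [ 0.28241952  0.10586971 -0.95343108]
rod_handle [326. 176.] 0.61 [ 0.4767 -0.0711  0.13  ]
stand_floor [207.  48.] 0.73 [ 0.415  -0.2358  0.006 ]
stand_floor [326. 145.] 0.62 [ 0.4708 -0.0737  0.006 ]
tube_mouth [441. 344.] 0.89 [0.6087 0.1078 0.12  ]
tube_mouth [401. 271.] 0.69 [0.543  0.0314 0.12  ]
```

View pics/w4.png

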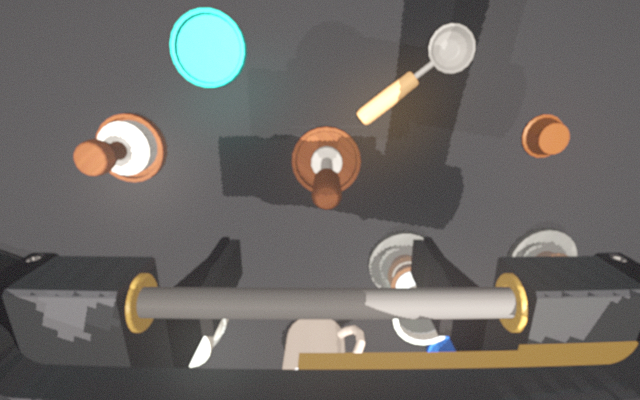

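The rod stands upright in the middle of its dish, with its foot at (327,160) and the dish at (326,159), and the gripper is clear.

```bash
python3 -c "
from station import r
print(r.finish_job())"
```

```text
the job is handed in; nothing more can be done
None
```

The stuck pods were pushed to the bottom of the tube and pressed with about 20 N. The rod stands upright and released in its dish, and I handed the job in at about 13 s; no verdict was returned.

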